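# Tip the walnuts into the tilt-out bin

### The job

Pull the front of the tilt-out bin open to its stop, then pick up the scoop by its handle and pour its three walnuts into the bin's tilted opening. Leave the front open with all the walnuts in it, and put the empty scoop back down on the shelf, right way up.

Things in the scene. Friction and masses are not known exactly. Their poses are not given: they have to be found in the camera images.
- bin_front (a joint): Tilt angle of the bin's white front, rad: 0 closed, 0.65 at its stop; may start a little ajar. It is hinged along its bottom edge; its top swings out towards the robot and the trough behind it (back and side walls) comes with it. Friction (0.3 N m, about 2 N at the pull tab) holds it wherever it is left.
- bin_pull (a point): Centre of the pull tab standing up from the middle of the front's top edge: a plate 70 mm wide (y), 8 mm thick (x), ending 16 mm above this point; the front's edge is 16 mm below. Frame turns with the front: z up along the panel, y along the hinge to the robot's left, x inward, away from the robot. The hinge line lies 182 mm along -z and 4 mm along +x.
- bin_hinge (a point): Middle of the hinge line, 12 mm above the shelf, on the fixed grey housing (220 mm wide, y). Fixed frame: z up, y along the hinge, x inward, away from the robot. The housing runs 135 mm along +x from here; its flat roof is 164 mm above this point, the roof's front edge straight above it. Closed, the roof covers the trough.
- bin_mouth (a point): Centre of the trough's opening; turns with the front, axes as bin_pull. The trough is 192 mm wide inside (y); panel's top lip at x -48, z +21 mm, back wall's top edge at x +47, z -21 mm, floor at z -141 mm. At the stop the opening lies in front of the roof, about 100 mm front to back, its front lip 144 mm and back lip 168 mm above the shelf.
- scoop: Aluminium scoop with wooden handle, 110-180 g. Origin at the shelf under its pan's centre, z up, x from nose to handle. Pan x -50 to +50 mm, 84 mm wide, back wall and sides 42 mm high (sides 28 mm in the front third), open at the nose. Its floor falls from 16 mm high at the nose to 6 mm at the back: walnuts lie at the back till the nose dips over 6 degrees.
- scoop_grip (a point): Centre of the scoop's handle, 105 mm from the scoop's origin along +x and 34 mm up. The handle is a straight bar along the scoop's x, 112 mm long, 16 mm wide (y), 22 mm high, level when the scoop stands on the shelf.
- scoop_nose (a point): Middle of the pan's open front edge, on its floor, over which the walnuts roll out: at x -50 mm, z +16 mm from the scoop's origin. Side walls reach 16 mm below it.
- walnut1: A walnut in its shell, a near-round ball 30 mm across, 12 g; origin at its centre. It rolls freely. It starts in the scoop's pan.
- walnut2: A walnut in its shell, a near-round ball 30 mm across, 12 g; origin at its centre. It rolls freely. It starts in the scoop's pan.
- walnut3: A walnut in its shell, a near-round ball 30 mm across, 12 g; origin at its centre. It rolls freely. It starts in the scoop's pan.

How it is judged:
On the way, in this order (a step that is already met when the one before it is completed fails the run):
1. the bin's front is pulled open to within 10 degrees of its stop (value of joint bin_front above 0.475 rad), for 0.2 s.
2. the scoop's nose is brought over the bin's opening and the scoop is tipped by more than 12 degrees (height (world z) of scoop_nose above 0.1 m and angle between scoop's own z axis and vertical above 0.21 rad and horizontal distance between scoop_nose and bin_mouth below 0.15 m), for 0.1 s.
At the end, for the whole second after the job is handed in: The bin's front is open to within 10 degrees of its stop (joint above 0.475 rad), all three walnuts lie at rest inside its trough, below the lip of the front, and the scoop stands released and still on the shelf, upright to about 11 degrees (value of joint bin_front above 0.475 rad and height (world z) of scoop between -0.02 and 0.02 m and angle between scoop's own z axis and vertical below 0.2 rad and linear speed of each of scoop, walnut1, walnut2, walnut3 below 0.05 m/s and x of walnut1 in the frame of bin_pull between 0 and 0.1 m and y of walnut1 in the frame of bin_pull between -0.1 and 0.1 m and z of walnut1 in the frame of bin_pull between -0.19 and -0.03 m and x of walnut2 in the frame of bin_pull between 0 and 0.1 m and y of walnut2 in the frame of bin_pull between -0.1 and 0.1 m and z of walnut2 in the frame of bin_pull between -0.19 and -0.03 m and x of walnut3 in the frame of bin_pull between 0 and 0.1 m and y of walnut3 in the frame of bin_pull between -0.1 and 0.1 m and z of walnut3 in the frame of bin_pull between -0.19 and -0.03 m); the robot touches nothing.
It also fails if it takes over 72 s, if anything falls off the work surface, if the arm or the gripper's body presses on something with over 40 N, if the wrist force passes 120 N, or if a joint passes its speed limit or range.

### The arm

A 6-joint arm with a two-finger parallel gripper is mounted at the origin on the work surface. World frame = base frame: x ahead of the robot, y to its left, z up, the work surface at z = 0. Lengths are in m, angles in rad, forces in N, time in s.
With the tool pointing down it reaches from about 0.25 to 0.725 m from the base axis. Payload 4 kg.
Tool frame: the origin (TCP) lies midway between the tips of the shut fingers; the grasp point (between the pads) lies 19 mm behind it; z points along the fingers, y is the line along which they close (so a half turn about z gives the same grasp; the last joint's range is limited). The gripper opens to 85 mm and grips with 20 to 120 N. Pads are 22 mm wide; open, the fingers measure 114 mm over their backs; the gripper's body (76 mm by 85 mm) begins 54 mm behind the grasp point. The pads swing forward as they close: fully open they stand 13 mm farther back than shut.
Start: joints at [1.104, 0.241, 0.005, 1.335, 0, 1.571], TCP at [0.225, 0.447, 0.199] pointing down, gripper open.
Joint ranges: [-2.72, 2.72], [-1.05, 1.87], [-1.09, 1.28], [-1.99, 2.15], [-1.42, 1.44], [-3.14, 3.14]. Speed limits (rad/s): [2.79, 2.79, 3.14, 3.14, 3.14, 3.14].

### API

Orientations are given as a unit quaternion [x, y, z, w].
In Python, from workcell import status, camera, get_calibration, ticket gives the robot as it stands.
- The arm moves only by the shell command python3 -m creep 'ROWS' [OPENING]. ROWS is JSON, a list of rows, each a list of 6 numbers: the shift along the world's x, y, z in cm, then the turn, a rotation vector about the world's x, y, z in degrees. A call has 1 to 8 rows; each row shifts and turns the commanded pose from where the row before left it; what a row does not reach is not made up. A row lasts 1/10 s, in which the tool goes at most 50 mm and 8.59 degrees, less where a joint would pass 70% of its speed; a pose out of reach is approached as far as the arm can. A call is refused whole if a number of a shift passes 5 or a number of a turn 8.59, either way. A call with a gripper value outside its range is refused whole. OPENING is the opening, from -1 (shut) to 1 (fully open), so that 0 is half open, set as the call begins (- or left out, the last holds). The fingers move at their own pace and stop on an object; the grip force is fixed at half the most. Time passes only in rows, so rows that do not move let the fingers close. It gives the time, the measured TCP pose, the force, the opening and the grip force at its end, in the units of the state.
- status.get_obs(): the state, without advancing time (a new reading comes with each control period).
- camera(name): name is "scene" or "top"; returns the picture (400x640x3 uint8, red, green, blue); there is no depth.
- get_calibration(name): a dict with "fx", "fy", "cx", "cy" (pixels), "k1" (the pictures are not rectified: a ray, as slopes to the right and down, at radius r is drawn at 1 + k1 r^2 times it, then the intrinsics apply), "rvec" (rotation vector, rad) and "tvec" (3), from world to camera coordinates, as OpenCV has them. Camera axes: x right, y down, z forward; pixel columns grow to the right and rows downward; lengths in m; the calibration is good to about 2 mm. A picture is of the moment at which its call begins. get_calibration takes no time and is no camera call.
- ticket.job_done(): hands the job in; it is judged then, once.
The state is a dict: "clock": time; "joint_pos": joint angles; "joint_vel": joint speeds; "tau": joint torques, N m; "eef_pos": TCP position; "tool_rot": TCP orientation; "ft_force": force on the tool from outside, world axes, zero at the start; "ft_torque": the same for the moment, N m; "grip_width": finger opening in m; "grasp_force": force on a finger pad.
Only numpy, scipy, OpenCV 4.12 (cv2) and the standard library are available. Lean on these libraries where they do the work, as an engineer would, in place of code of your own. Each camera call takes 0.05 s, during which the arm holds its last target. There are 200 camera calls.

## Working session

There is one attempt and no reset: what is moved stays moved. The work goes in short steps, Python scripts to look and compute and a shell command to move; the robot and the scene stay as the last step left them, time stands still between calls to the robot, and variables do not carry over. Pictures are saved under pics/ and viewed, at most 10 in all, crops included, and the job is handed in when it is done.

```bash
mkdir -p pics; cat > h.py <<'E'
import numpy as np, cv2
from workcell import status, camera, get_calibration
def snap(n,f):
    im=camera(n); cv2.imwrite(f,cv2.cvtColor(im,cv2.COLOR_RGB2BGR)); return im
def ray(n,uv):
    c=get_calibration(n); p=np.array([(uv[0]-c['cx'])/c['fx'],(uv[1]-c['cy'])/c['fy']]); q=p.copy()
    for _ in range(30): q=p/(1+c['k1']*(q@q))
    R=cv2.Rodrigues(np.array(c['rvec'],float))[0]; t=np.array(c['tvec'],float).ravel()
    d=R.T@np.array([q[0],q[1],1]); return -R.T@t,d/np.linalg.norm(d)
def plane(n,uv,z):
    o,d=ray(n,uv); return o+d*(z-o[2])/d[2]
def tri(a,ua,b,ub):
    o,d=ray(a,ua);p,e=ray(b,ub)
    s=np.linalg.lstsq(np.c_[d,-e],p-o,rcond=None)[0]
    x,y=o+d*s[0],p+e*s[1]; return (x+y)/2,np.linalg.norm(x-y)
def proj(n,X):
    c=get_calibration(n);R=cv2.Rodrigues(np.array(c['rvec'],float))[0]
    q=R@np.array(X,float)+np.array(c['tvec'],float).ravel();q=q[:2]/q[2];q=q*(1+c['k1']*(q@q))
    return np.array([c['fx']*q[0]+c['cx'],c['fy']*q[1]+c['cy']])
E
python3 - <<'E'
from h import *
for n in('scene','top'):
    snap(n,f'pics/{n}0.png'); print(n,ray(n,(320,200)),get_calibration(n)['fx'])
print(status.get_obs())
E
```

```text
scene (array([1.27211628, 0.79994618, 1.00555654]), array([-0.53756134, -0.56584335, -0.62517926])) 471.02813577456385
top (array([ 0.31355003, -0.00249055,  1.11967951]), array([ 0.18165997,  0.00956802, -0.98331486])) 430.68902902830615
{'clock': 0.1, 'joint_pos': array([1.10399924e+00, 2.41334439e-01, 3.88854993e-03, 1.33521016e+00,
       9.60512970e-06, 1.57077477e+00]), 'joint_vel': array([ 0.00038606, -0.00133814,  0.00363815, -0.00300886,  0.00021821,
        0.00066875]), 'tau': array([-7.21794768e-04, -3.73137832e+01,  2.53009701e+01,  1.08052598e-02,
       -6.63448782e-05, -3.64259407e-06]), 'eef_pos': array([0.22473443, 0.44595919, 0.19831493]), 'tool_rot': array([ 2.31274666e-01,  9.72888053e-01, -9.03533810e-04, -2.19744789e-04]), 'ft_force': array([ 0.22398009,  0.99235873, -0.17414105]), 'ft_torque': array([-0.02735247,  0.00094515,  0.03341788]), 'grasp_force': 0.0, 'grip_width': 0.08520911879913148}
```

View pics/scene0.png

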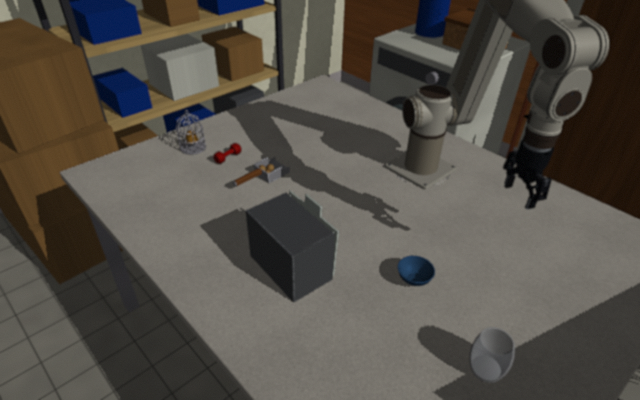

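View pics/top0.png

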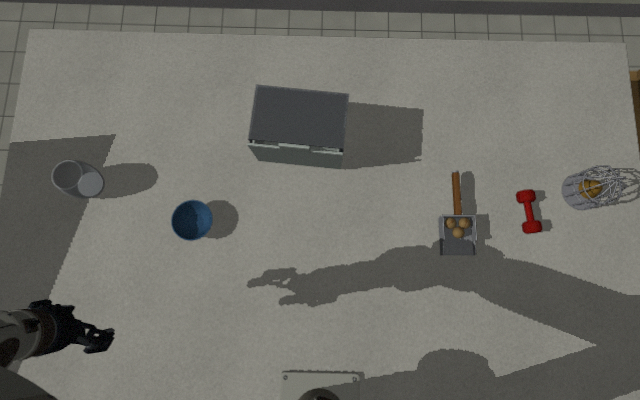

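The scene view shows the grey bin at (290,245), its white tab at (313,205), and the scoop at (262,170) with its handle pointing away from the robot. The top view shows the roof at about (258,86), (348,94), (345,152), (249,142), the scoop pan at (440–476, 216–255), and the handle at (456,172)–(458,214).

```bash
python3 - <<'E'
from h import *
t=cv2.imread('pics/top0.png')
a=cv2.resize(t[75:180,235:365],None,fx=4,fy=4,interpolation=cv2.INTER_CUBIC)
b=cv2.resize(t[165:265,425:490],None,fx=4.2,fy=4.2,interpolation=cv2.INTER_CUBIC)
o=np.zeros((430,800,3),np.uint8);o[:a.shape[0],:a.shape[1]]=a;o[:b.shape[0],525:525+b.shape[1]]=b
cv2.imwrite('pics/crop.png',cv2.convertScaleAbs(o,alpha=1.8))
# handle & walnuts masks
hsv=cv2.cvtColor(t,cv2.COLOR_BGR2HSV)
m=((hsv[...,0]<20)&(hsv[...,1]>110)&(hsv[...,2]>40)).astype(np.uint8);m[:, :430]=0;m[:,485:]=0
for c in cv2.findContours(m,0,2)[0]:
    if cv2.contourArea(c)>15:print(cv2.minAreaRect(c),cv2.boundingRect(c))
for uv,z in[((258,86),.176),((348,94),.176),((345,152),.176),((249,142),.176),((456.5,172),.045),((458,214),.045),((440,255),.028),((475,255),.028)]:print(uv,plane('top',uv,z).round(3))
E
```

```text
((457.0, 227.5), (19.0, 24.0), 90.0) (445, 218, 25, 20)
((456.079345703125, 193.53236389160156), (41.41611099243164, 7.132774829864502), 85.60128784179688) (452, 173, 10, 42)
(258, 86) [0.757 0.159 0.176]
(348, 94) [ 0.742 -0.053  0.176]
(345, 152) [ 0.6   -0.048  0.176]
(249, 142) [0.619 0.172 0.176]
(456.5, 172) [ 0.593 -0.342  0.045]
(458, 214) [ 0.484 -0.341  0.045]
(440, 255) [ 0.381 -0.297  0.028]
(475, 255) [ 0.383 -0.385  0.028]
```

View pics/crop.png

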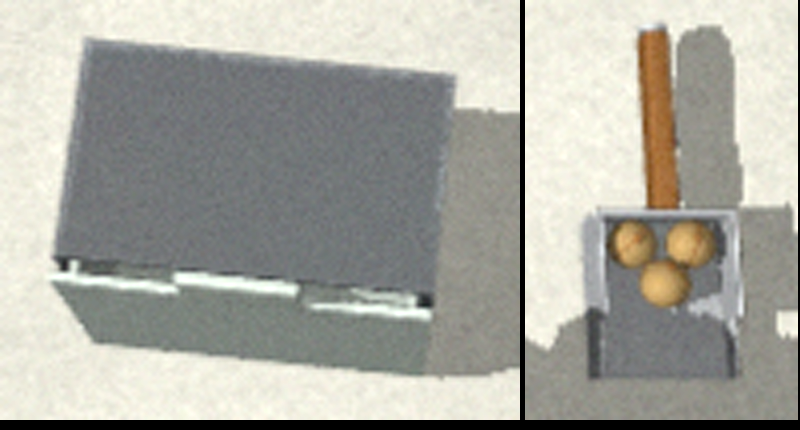

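The crop shows the front slightly ajar. The tab's top edge runs from (278.8,143.8) to (309.5,147.5), and the roof's front edge from (249.5,138.8) to (343.3,148). All three walnuts are at the back of the pan.

```bash
cat > geo.py <<'E'
from h import *
P=[plane('top',u,.176)[:2] for u in[(256.3,85),(348.8,93.8),(343.3,148),(249.5,138.8)]]
e=P[3]-P[2]; ang=np.arctan2(-e[0],e[1])   # yaw of bin frame
hinge=(P[2]+P[3])/2
yv=np.array([-np.sin(ang),np.cos(ang)]);xv=np.array([np.cos(ang),np.sin(ang)])
E
python3 - <<'E'
from geo import *
print([np.linalg.norm(P[i]-P[(i+1)%4]).round(3) for i in range(4)],np.degrees(ang),hinge,xv,yv)
a,b=plane('top',(278.8,143.8),.21),plane('top',(309.5,147.5),.21);print('tab',a,b,np.linalg.norm(a-b),(a+b)/2)
th=.65
def bp(x,z,th): # frame hinge-> bin_pull rel
    x-=.004;z+=.182
    d=x*np.cos(th)-z*np.sin(th);h=x*np.sin(th)+z*np.cos(th)
    return np.r_[hinge+xv*d,.012+h].round(3),round(d,3)
for th in(0,.1,.65):print(th,'pull',bp(0,0,th),'mouth',bp(.052,-.037,th),'lip',bp(0.004,-.016,th),'tabtop inner',bp(.004,.016,th))
# scoop handle dir at z=.045
h1,h2=plane('top',(425+652/4.2,165+30/4.2),.045),plane('top',(425+663/4.2-525/4.2,165+207/4.2),.045)
h1=plane('top',(425+(652-525)/4.2,165+30/4.2),.045)
print('handle',h1,h2,np.degrees(np.arctan2(*(h1-h2)[1::-1])))
for u in[(590,378),(735,378)]:print(plane('top',(425+(u[0]-525)/4.2,165+u[1]/4.2),.02))
E
```

```text
[np.float64(0.218), np.float64(0.133), np.float64(0.216), np.float64(0.133)] -4.50594628296838 [0.61830475 0.06389669] [ 0.99690919 -0.07856256] [0.07856256 0.99690919]
tab [0.60549975 0.10010611 0.21      ] [0.59857869 0.03223529 0.21      ] 0.06822279021146531 [0.60203922 0.0661707  0.21      ]
0 pull (array([0.614, 0.064, 0.194]), np.float64(-0.004)) mouth (array([0.666, 0.06 , 0.157]), np.float64(0.048)) lip (array([0.618, 0.064, 0.178]), np.float64(0.0)) tabtop inner (array([0.618, 0.064, 0.21 ]), np.float64(0.0))
0.1 pull (array([0.596, 0.066, 0.193]), np.float64(-0.022)) mouth (array([0.651, 0.061, 0.161]), np.float64(0.033)) lip (array([0.602, 0.065, 0.177]), np.float64(-0.017)) tabtop inner (array([0.599, 0.065, 0.209]), np.float64(-0.02))
0.65 pull (array([0.505, 0.073, 0.154]), np.float64(-0.113)) mouth (array([0.569, 0.068, 0.156]), np.float64(-0.05)) lip (array([0.518, 0.072, 0.144]), np.float64(-0.1)) tabtop inner (array([0.499, 0.073, 0.17 ]), np.float64(-0.12))
handle [ 0.59274832 -0.33825104  0.045     ] [ 0.48324395 -0.34052864  0.045     ] 1.1915319201632482
[ 0.38198236 -0.3000863   0.02      ]
[ 0.38394888 -0.38746784  0.02      ]
```

```bash
python3 -m creep '[[2.6,-2.4,2,0,0,-4.24],[2.6,-2.4,2,0,0,-4.24],[2.6,-2.4,2,0,0,-4.24],[2.6,-2.4,2,0,0,-4.24],[2.6,-2.4,0,0,0,-4.24],[2.6,-2.4,0,0,0,-4.24],[2.6,-2.4,0,0,0,-4.24],[2.6,-2.4,0,0,0,-4.24]]' -1
python3 -m creep '[[2.6,-2.4,0,0,0,-4.24],[2.6,-2.4,0,0,0,-4.24],[2.6,-2.4,0,0,0,-4.24],[2.6,-2.4,0,0,0,-4.24],[2.6,-2.4,0,0,0,-4.24],[2.6,-2.4,0,0,0,-4.24],[2.6,-2.4,0,0,0,-4.24],[2.6,-2.4,0,0,0,-4.24]]'
```

```text
clock: 0.9
eef_pos: [0.4337, 0.2533, 0.2787]
tool_rot: [0.506, 0.862, -0.0, -0.0]
ft_force: [-0.3, 1.1, 0.0]
grip_width: -0.0002
grasp_force: 0.0
clock: 1.7
eef_pos: [0.6417, 0.0614, 0.2784]
tool_rot: [0.736, 0.677, -0.0, -0.0]
ft_force: [-0.1, -0.1, -0.4]
grip_width: -0.0006
grasp_force: 0.0
```

```bash
python3 -m creep '[[0,0,-3,0,0,0],[0,0,-3,0,0,0],[0,0,-2,0,0,0],[0,0,-1,0,0,0],[-1,0.1,0,0,0,0],[-1.5,0.1,0,0,0,0],[-1,0.1,0,0,0,0],[-1,0.1,0,0,0,0]]'
python3 -m creep '[[-1,0.1,0,0,0,0],[-1,0.1,-0.2,0,0,0],[-1,0.1,-0.3,0,0,0],[-1,0.1,-0.4,0,0,0],[-1,0.1,-0.5,0,0,0],[-1,0.1,-0.6,0,0,0],[-0.5,0,-0.4,0,0,0],[-0.5,0,-0.4,0,0,0]]'
python3 - <<'E'
from h import *
snap('top','pics/t1.png')
t=cv2.imread('pics/t1.png')
cv2.imwrite('pics/c1.png',cv2.convertScaleAbs(cv2.resize(t[75:220,200:380],None,fx=3.5,fy=3.5,interpolation=2),alpha=1.8))
E
```

```text
clock: 2.5
eef_pos: [0.5958, 0.0667, 0.1897]
tool_rot: [0.735, 0.678, 0.0, 0.0]
ft_force: [-0.0, 0.1, 0.4]
grip_width: -0.0002
grasp_force: 0.0
clock: 3.3
eef_pos: [0.5261, 0.0726, 0.1614]
tool_rot: [0.735, 0.678, 0.0, 0.0]
ft_force: [0.0, -0.4, -0.0]
grip_width: 0.0
grasp_force: 0.0
```

View pics/c1.png

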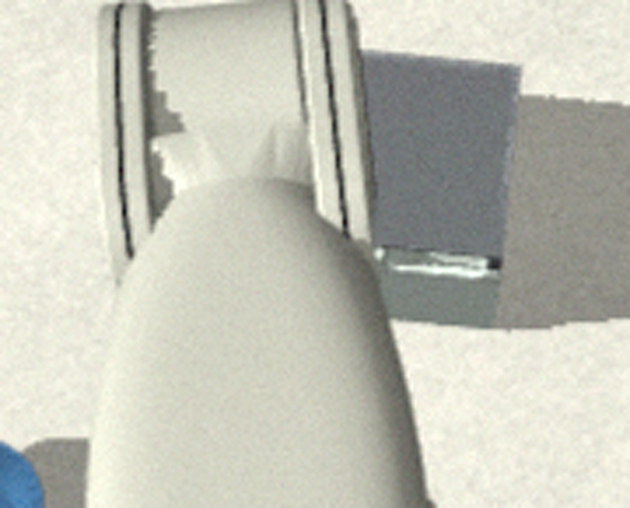

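The front has not moved: its lip is still at row ~152 in the full image. I'll check the scene view.

```bash
python3 - <<'E'
from h import *
snap('scene','pics/s1.png')
a=cv2.imread('pics/scene0.png')[160:310,220:370];b=cv2.imread('pics/s1.png')[130:310,220:370]
cv2.imwrite('pics/c2.png',cv2.convertScaleAbs(np.hstack([cv2.resize(a,(390,390),interpolation=2),cv2.resize(b,(325,390),interpolation=2)]),alpha=1.8))
for X in[(.602,.066,.21),(.614,.064,.176),(.596,.066,.19),status.get_obs()['eef_pos']]:print(proj('scene',X),proj('top',X))
E
```

```text
[312.72122232 199.7386733 ] [294.2182109  145.66836439]
[308.89375445 210.91721343] [296.23200715 145.2020108 ]
[314.30015562 204.53540427] [294.69421843 150.9495124 ]
[334.08913117 203.11497973] [291.5645603  184.37440165]
```

View pics/c2.png

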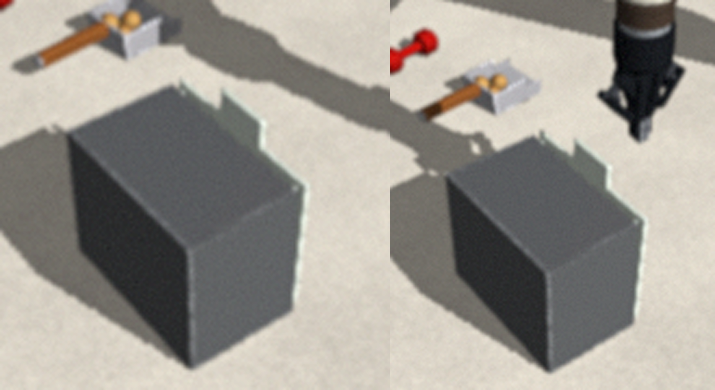

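```bash
python3 - <<'E'
from h import *
for X in[(.2247,.446,.1983),(.2247,.446,.2113),(.2247,.446,.2413)]:
  for s in(0,-.0426,.0426):
    Y=np.array(X)+s*np.array([np.cos(1.104),np.sin(1.104),0]);print(X[2],s,proj('scene',Y).round(1),proj('top',Y).round(1))
a=cv2.imread('pics/scene0.png')[110:230,470:590];b=cv2.imread('pics/s1.png')[110:230,275:395]
c=cv2.imread('pics/top0.png')[280:400,20:140]
cv2.imwrite('pics/c3.png',cv2.convertScaleAbs(np.hstack([cv2.resize(k,(260,260),interpolation=2) for k in(a,b,c)]),alpha=1.8))
E
```

```text
0.1983 0 [512.8 211. ] [102.  319.9]
0.1983 -0.0426 [503.7 201.3] [119.6 330.1]
0.1983 0.0426 [522.5 221.2] [ 84.6 309.9]
0.2113 0 [514.2 207.2] [ 98.8 320.5]
0.2113 -0.0426 [504.9 197.6] [116.6 330.8]
0.2113 0.0426 [523.9 217.4] [ 81.1 310.3]
0.2413 0 [517.4 198.4] [ 90.9 322. ]
0.2413 -0.0426 [507.9 188.8] [109.4 332.6]
0.2413 0.0426 [527.3 208.5] [ 72.6 311.4]
```

View pics/c3.png

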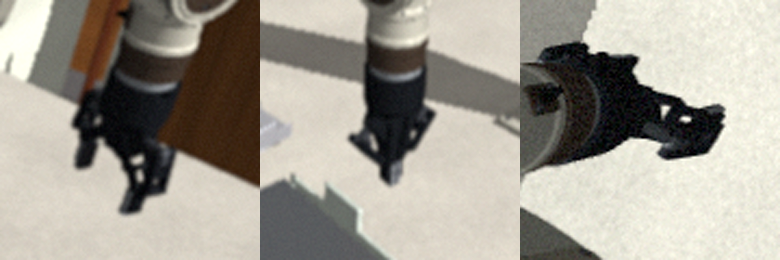

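In the scene picture, the shut fingertips are at (335.5,194.5), but the reported TCP projects to (334,203). That puts the real tip about 3 cm higher than I commanded, so it passed over the tab. I'll confirm by touching the roof, which is at z=0.176.

```bash
python3 -m creep '[[0,0,4,0,0,0],[0,0,3,0,0,0],[4,-0.3,0,0,0,0],[4,-0.3,0,0,0,0],[4,-0.3,0,0,0,0],[0,0,0,0,0,0]]'
python3 -m creep '[[0,0,-3,0,0,0],[0,0,-2.5,0,0,0],[0,0,-1,0,0,0],[0,0,-0.5,0,0,0],[0,0,0,0,0,0]]'
python3 -m creep '[[0,0,-0.3,0,0,0],[0,0,0,0,0,0]]'
python3 -m creep '[[0,0,-0.3,0,0,0],[0,0,0,0,0,0]]'
```

```text
clock: 4.0
eef_pos: [0.6501, 0.0628, 0.2266]
tool_rot: [0.735, 0.678, -0.001, -0.001]
ft_force: [0.5, -0.0, -1.8]
grip_width: -0.0001
grasp_force: 0.0
clock: 4.5
eef_pos: [0.6459, 0.0635, 0.1615]
tool_rot: [0.735, 0.678, 0.0, 0.0]
ft_force: [-0.6, 0.0, -0.3]
grip_width: -0.0001
grasp_force: 0.0
clock: 4.7
eef_pos: [0.6466, 0.0636, 0.1593]
tool_rot: [0.735, 0.678, 0.001, 0.001]
ft_force: [-0.3, -0.9, -0.2]
grip_width: 0.0
grasp_force: 0.0
clock: 4.9
eef_pos: [0.646, 0.0635, 0.1552]
tool_rot: [0.735, 0.678, 0.0, 0.0]
ft_force: [-0.7, 0.3, -0.2]
grip_width: 0.0002
grasp_force: 0.0
```

```bash
for i in 1 2 3; do :; done; python3 -m creep '[[0,0,-0.3,0,0,0],[0,0,0,0,0,0]]'
python3 -m creep '[[0,0,-0.3,0,0,0],[0,0,0,0,0,0]]'
python3 -m creep '[[0,0,-0.3,0,0,0],[0,0,0,0,0,0]]'
```

```text
clock: 5.1
eef_pos: [0.6458, 0.0635, 0.1516]
tool_rot: [0.735, 0.678, -0.0, -0.0]
ft_force: [0.3, 0.0, -0.7]
grip_width: 0.0003
grasp_force: 0.0
clock: 5.3
eef_pos: [0.6457, 0.0635, 0.1485]
tool_rot: [0.735, 0.678, -0.0, -0.0]
ft_force: [-0.5, 0.0, -0.6]
grip_width: -0.0002
grasp_force: 0.0
clock: 5.5
eef_pos: [0.6457, 0.0635, 0.1456]
tool_rot: [0.735, 0.678, -0.0, -0.0]
ft_force: [0.1, 0.2, 0.1]
grip_width: 0.0001
grasp_force: 0.0
```

```bash
python3 -m creep '[[0,0,-0.2,0,0,0],[0,0,0,0,0,0]]'
python3 -m creep '[[0,0,-0.2,0,0,0],[0,0,0,0,0,0]]'
python3 -m creep '[[0,0,-0.2,0,0,0],[0,0,0,0,0,0]]'
```

```text
clock: 5.7
eef_pos: [0.6461, 0.0635, 0.1441]
tool_rot: [0.735, 0.678, 0.0, 0.0]
ft_force: [0.4, -0.4, -0.3]
grip_width: 0.0002
grasp_force: 0.0
clock: 5.9
eef_pos: [0.6462, 0.0635, 0.1439]
tool_rot: [0.735, 0.678, 0.001, 0.001]
ft_force: [-3.1, -0.2, 6.9]
grip_width: 0.0
grasp_force: 3.2
clock: 6.1
eef_pos: [0.6463, 0.0635, 0.1439]
tool_rot: [0.735, 0.678, 0.001, 0.001]
ft_force: [-4.8, -0.1, 13.2]
grip_width: -0.0002
grasp_force: 6.6
```

Contact came at a reported z of 0.144, so the real tip is 32 mm above the reported value. I'll use that offset from here on.

```bash
python3 -m creep '[[0,0,1.2,0,0,0],[-1.5,0.1,0,0,0,0],[-1.5,0.1,0,0,0,0],[-1,0.1,0,0,0,0],[-1,0.1,0,0,0,0],[-1,0.1,0,0,0,0]]'
python3 -m creep '[[-1,0.1,0,0,0,0],[-1,0.1,-0.2,0,0,0],[-1,0.1,-0.4,0,0,0],[-1,0.1,-0.6,0,0,0],[-1,0.1,-0.6,0,0,0],[-0.5,0,-0.4,0,0,0],[-0.4,0,-0.3,0,0,0]]'
python3 -m creep '[[-0.4,0,-0.2,0,0,0],[-0.4,0,-0.1,0,0,0],[-0.3,0,0,0,0,0],[0,0,0,0,0,0]]'
```

```text
clock: 6.7
eef_pos: [0.5866, 0.0684, 0.1524]
tool_rot: [0.735, 0.678, 0.001, 0.001]
ft_force: [1.8, -0.5, -1.0]
grip_width: -0.0005
grasp_force: 0.9
clock: 7.4
eef_pos: [0.5272, 0.0737, 0.1273]
tool_rot: [0.735, 0.678, 0.0, 0.0]
ft_force: [0.6, -0.5, 1.4]
grip_width: 0.0
grasp_force: 0.6
clock: 7.8
eef_pos: [0.5155, 0.0734, 0.1241]
tool_rot: [0.735, 0.678, -0.0, -0.0]
ft_force: [0.1, -0.7, 0.1]
grip_width: 0.0002
grasp_force: 0.0
```

```bash
python3 -m creep '[[-0.5,0,0,0,0,0],[-0.5,0,0,0,0,0],[0,0,0,0,0,0]]'
python3 - <<'E'
from h import *
snap('scene','pics/s2.png')
b=cv2.imread('pics/s2.png')[130:310,220:400]
cv2.imwrite('pics/c4.png',cv2.convertScaleAbs(cv2.resize(b,(540,540),interpolation=2),alpha=1.8))
E
```

```text
clock: 8.1
eef_pos: [0.5129, 0.0734, 0.1268]
tool_rot: [0.735, 0.678, 0.005, 0.005]
ft_force: [11.8, -0.9, -1.2]
grip_width: -0.0001
grasp_force: 4.9
```

View pics/c4.png

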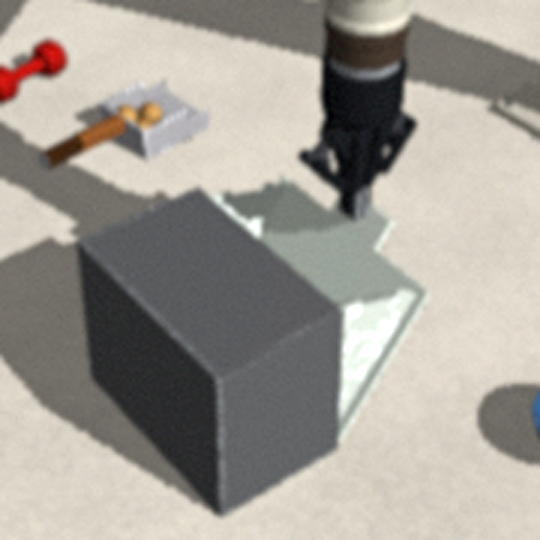

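The picture shows the front wide open against its stop, and the 11.8 N reaction agrees. Next I'll lift off and go to the scoop.

```bash
python3 -m creep '[[1.5,0,0,0,0,0],[0.5,0,2,0,0,0],[0,0,4,0,0,0],[0,0,4,0,0,0],[0,0,2,0,0,0],[0,0,0,0,0,0]]' 1
python3 -c "
from h import *
print(status.get_obs()['joint_pos'].round(3))"
```

```text
clock: 8.75
eef_pos: [0.5278, 0.0737, 0.2478]
tool_rot: [0.735, 0.678, 0.003, 0.002]
ft_force: [0.3, 0.9, -0.0]
grip_width: 0.0847
grasp_force: 0.0
[0.139 0.287 0.192 1.47  0.    1.79 ]
```

```bash
python3 -m creep '[[-0.1,-3.4,0,0,0,8],[-0.1,-3.4,0,0,0,8],[-0.1,-3.4,0,0,0,8],[-0.1,-3.4,0,0,0,8],[-0.1,-3.4,0,0,0,8],[-0.1,-3.4,0,0,0,8],[-0.1,-3.4,0,0,0,8],[-0.1,-3.4,0,0,0,8]]'
python3 -m creep '[[-0.1,-3.5,0,0,0,8],[-0.1,-3.5,0,0,0,8],[-0.1,-3.5,0,0,0,8],[-0.1,-3.5,0,0,0,7.7],[0,0,-4,0,0,0],[0,0,-4,0,0,0],[0,0,-4,0,0,0],[0,0,0,0,0,0]]'
python3 -c "
from h import *
o=status.get_obs();print(o['joint_pos'].round(3),o['eef_pos'])
snap('scene','pics/s3.png');snap('top','pics/t3.png')
b=cv2.imread('pics/s3.png')[90:240,180:360];c=cv2.imread('pics/t3.png')[130:280,400:550]
cv2.imwrite('pics/c5.png',cv2.convertScaleAbs(np.hstack([cv2.resize(b,(432,360),interpolation=2),cv2.resize(c,(360,360),interpolation=2)]),alpha=1.8))"
```

```text
clock: 9.55
eef_pos: [0.5168, -0.1995, 0.2422]
tool_rot: [0.261, 0.965, 0.0, -0.002]
ft_force: [0.2, 0.1, 0.3]
grip_width: 0.0857
grasp_force: 0.0
clock: 10.35
eef_pos: [0.5082, -0.3349, 0.1155]
tool_rot: [-0.01, 1.0, 0.005, -0.007]
ft_force: [-0.8, -0.0, -1.1]
grip_width: 0.085
grasp_force: 0.0
[-0.583  0.515  0.189  1.263  0.    -0.602] [ 0.50823654 -0.33493826  0.11553804]
```

View pics/c5.png

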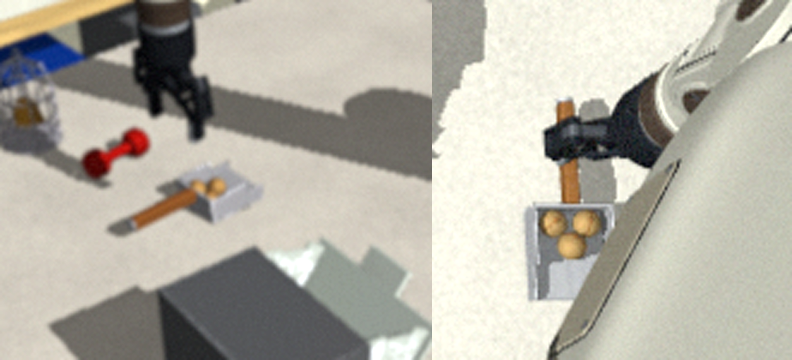

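The handle lies under the fingers, with the pan clear and the walnuts at the back. I'll go down and grip.

```bash
python3 -m creep '[[0.8,-0.4,-4,0,0,0],[0,0,-4,0,0,0],[0,0,-3,0,0,0],[0,0,-1,0,0,0],[0,0,-0.9,0,0,0],[0,0,0,0,0,0]]'
python3 -m creep '[[0,0,0,0,0,0],[0,0,0,0,0,0],[0,0,0,0,0,0],[0,0,0,0,0,0],[0,0,0,0,0,0],[0,0,0,0,0,0],[0,0,0,0,0,0],[0,0,0,0,0,0]]' -1
```

```text
clock: 11.05
eef_pos: [0.5231, -0.3431, -0.0037]
tool_rot: [-0.01, 1.0, -0.001, 0.001]
ft_force: [0.6, -0.6, 1.0]
grip_width: 0.0855
grasp_force: 0.0
clock: 11.85
eef_pos: [0.5223, -0.3425, -0.0044]
tool_rot: [-0.01, 1.0, -0.0, 0.0]
ft_force: [-0.2, 0.7, 4.8]
grip_width: 0.015
grasp_force: 61.6
```

The grip is about 1 cm high on the handle, so I'll reseat it lower.

```bash
python3 -m creep '[[0,0,0,0,0,0],[0,0,0,0,0,0],[0,0,0,0,0,0],[0,0,-0.5,0,0,0],[0,0,-0.5,0,0,0],[0,0,0,0,0,0]]' 0
python3 -m creep '[[0,0,0,0,0,0],[0,0,0,0,0,0],[0,0,0,0,0,0],[0,0,0,0,0,0],[0,0,0,0,0,0],[0,0,0,0,0,0]]' -1
python3 -m creep '[[0,0,0.5,0,0,0],[0,0,1,0,0,0],[0,0,1.5,0,0,0],[0,0,2,0,0,0],[0,0,2,0,0,0],[0,0,1,0,0,0],[0,0,0,0,0,0],[0,0,0,0,0,0]]'
python3 -c "
from h import *
o=status.get_obs();print(o['ft_torque'])
snap('scene','pics/s4.png');snap('top','pics/t4.png')
b=cv2.imread('pics/s4.png')[90:240,180:360];c=cv2.imread('pics/t4.png')[130:280,400:550]
cv2.imwrite('pics/c6.png',cv2.convertScaleAbs(np.hstack([cv2.resize(b,(432,360),interpolation=2),cv2.resize(c,(360,360),interpolation=2)]),alpha=1.8))"
```

```text
clock: 12.45
eef_pos: [0.5211, -0.3419, -0.0163]
tool_rot: [-0.01, 1.0, 0.001, -0.001]
ft_force: [-0.5, 0.3, 0.6]
grip_width: 0.0428
grasp_force: 0.0
clock: 13.05
eef_pos: [0.522, -0.3425, -0.0148]
tool_rot: [-0.01, 1.0, 0.0, 0.0]
ft_force: [-0.9, -0.0, 0.3]
grip_width: 0.015
grasp_force: 59.2
clock: 13.85
eef_pos: [0.5218, -0.3424, 0.0649]
tool_rot: [-0.01, 1.0, 0.0, -0.0]
ft_force: [-0.4, 0.0, -1.6]
grip_width: 0.015
grasp_force: 58.9
[ 0.02852694 -0.10865611 -0.02103467]
```

View pics/c6.png

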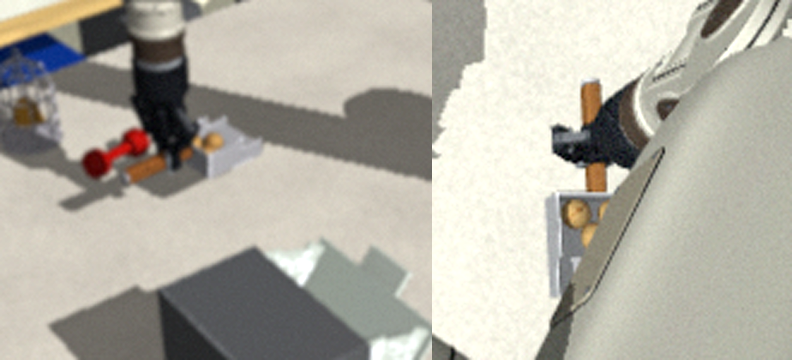

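The scoop is held level with the walnuts in the pan. I'll raise it, then swing it round to the bin gently.

```bash
python3 -m creep '[[0,0,1,0,0,0],[0,0,2,0,0,0],[0,0,3,0,0,0],[0,0,3,0,0,0],[0,0,3,0,0,0],[0,0,2,0,0,-1],[0,0.5,1.5,0,0,-3],[0.2,1,0.5,0,0,-5]]'
python3 -m creep '[[0.2,1.3,0,0,0,-5],[0.2,1.3,0,0,0,-5],[0.2,1.3,0,0,0,-5],[0.2,1.3,0,0,0,-5],[0.2,1.3,0,0,0,-5],[0.2,1.3,0,0,0,-5],[0.2,1.3,0,0,0,-5],[0.2,1.3,0,0,0,-5]]'
python3 -m creep '[[0.2,1.3,0,0,0,-5],[0.2,1.3,0,0,0,-5],[0.2,1.3,0,0,0,-5],[0.2,1.3,0,0,0,-5],[0.2,1.3,0,0,0,-5],[0.2,1.3,0,0,0,-5],[0.2,1.2,0,0,0,-5],[0.2,0.8,0,0,0,-5]]'
python3 -m creep '[[0,0.4,0,0,0,-4],[0,0,0,0,0,-2.5],[0,0,0,0,0,0],[0,0,0,0,0,0]]'
python3 -c "
from h import *
o=status.get_obs();print(o['joint_pos'].round(3))
snap('top','pics/t5.png');snap('scene','pics/s5.png')
b=cv2.imread('pics/s5.png')[90:290,220:400];c=cv2.imread('pics/t5.png')[60:260,220:420]
cv2.imwrite('pics/c7.png',cv2.convertScaleAbs(np.hstack([cv2.resize(b,(360,400),interpolation=2),cv2.resize(c,(400,400),interpolation=2)]),alpha=1.8))"
```

```text
clock: 14.75
eef_pos: [0.5245, -0.3285, 0.2276]
tool_rot: [0.071, 0.997, -0.001, 0.001]
ft_force: [0.9, 0.5, -1.8]
grip_width: 0.0151
grasp_force: 58.9
clock: 15.55
eef_pos: [0.5398, -0.2229, 0.2251]
tool_rot: [0.407, 0.913, -0.0, -0.0]
ft_force: [-0.8, -0.1, -0.6]
grip_width: 0.0151
grasp_force: 58.9
clock: 16.35
eef_pos: [0.5558, -0.1247, 0.2252]
tool_rot: [0.695, 0.719, -0.0, -0.0]
ft_force: [0.5, 0.4, -1.2]
grip_width: 0.0151
grasp_force: 58.8
clock: 16.75
eef_pos: [0.5558, -0.1215, 0.2251]
tool_rot: [0.733, 0.68, -0.0, -0.0]
ft_force: [0.4, 0.2, -2.0]
grip_width: 0.0152
grasp_force: 58.9
[-0.215  0.373  0.255  1.454 -0.     1.431]
```

View pics/c7.png

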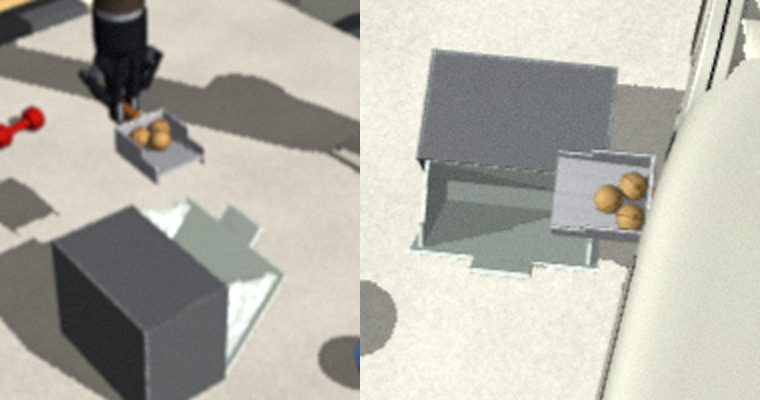

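The nose is over the opening and all three walnuts are in the pan. I'll tip it about the horizontal axis, raising it as it tilts.

```bash
python3 -m creep '[[-0.4,0.5,0,0,0,0],[0,0.5,0.3,-3,0.25,0],[0,0.3,0.3,-4,0.3,0],[0,0.3,0.3,-4,0.3,0],[0,0.3,0.3,-4,0.3,0],[0,0,0,0,0,0],[0,0,0,0,0,0],[0,0,0,0,0,0]]'
python3 -m creep '[[0,0.3,0.3,-4,0.3,0],[0,0.3,0.3,-4,0.3,0],[0,0.4,0.4,-4,0.3,0],[0,0.4,0.5,-4,0.3,0],[0,0.4,0.5,-4,0.3,0],[0,0,0,0,0,0],[0,0,0,0,0,0],[0,0,0,0,0,0]]'
python3 - <<'E'
from h import *
from geo import hinge
o=status.get_obs();print(o['ft_force'],o['tool_rot'])
def nuts(n,f):
    im=snap(n,f);h=cv2.cvtColor(im,cv2.COLOR_RGB2HSV)
    m=((h[...,0]<24)&(h[...,1]>90)&(h[...,2]>70)).astype(np.uint8)
    m=cv2.morphologyEx(m,cv2.MORPH_OPEN,np.ones((3,3)))
    N,_,s,c=cv2.connectedComponentsWithStats(m)
    for i in range(1,N):
        if s[i,4]>15 and 180<c[i][0]<500 and c[i][1]>80: print(n,c[i].round(1),s[i,2:],plane(n,c[i],.08).round(3))
nuts('top','pics/t6.png');nuts('scene','pics/s6.png')
E
```

```text
clock: 17.65
eef_pos: [0.5518, -0.103, 0.2372]
tool_rot: [0.728, 0.673, -0.096, 0.089]
ft_force: [0.7, -0.4, -2.7]
grip_width: 0.0149
grasp_force: 59.0
clock: 18.45
eef_pos: [0.552, -0.0856, 0.2574]
tool_rot: [0.7, 0.647, -0.22, 0.205]
ft_force: [0.1, 0.3, -1.0]
grip_width: 0.015
grasp_force: 59.1
[ 0.11502583  0.29893394 -1.02153365] [ 0.70036338  0.64724509 -0.22049657  0.2048077 ]
top [380.  153.4] [ 8  7 40] [ 0.628 -0.14   0.08 ]
scene [229.2 152.5] [ 25  19 196] [ 0.534 -0.452  0.08 ]
scene [301.2 152.2] [ 6  9 36] [ 0.34  -0.284  0.08 ]
```

```bash
cat > nuts.py <<'E'
from h import *
def nuts(n,f,box):
    im=snap(n,f);h=cv2.cvtColor(im,cv2.COLOR_RGB2HSV)
    m=((h[...,0]>8)&(h[...,0]<26)&(h[...,1]>70)&(h[...,2]>20)).astype(np.uint8)
    k=np.zeros_like(m);x0,y0,x1,y1=box;k[y0:y1,x0:x1]=1;m*=k
    N,_,s,c=cv2.connectedComponentsWithStats(m)
    for i in range(1,N):
        if s[i,4]>8: u,v=c[i]; print(n,c[i].round(1),s[i],plane(n,c[i],.05).round(3),im[int(v),int(u)])
E
python3 - <<'E'
from nuts import *
nuts('top','pics/t7.png',(180,60,500,300));nuts('scene','pics/s7.png',(240,90,420,320))
print(np.mean([status.get_obs()['ft_force']],0), [proj('top',(.552+.078*d,-.086+.997*d*.8,.289-.57*d)) for d in(.139,.05,-.07)])
E
```

```text
top [315.6 117.3] [314 115   4   6   9] [0.732 0.025 0.05 ] [28 26 19]
top [311.9 120.3] [308 117   8   7  15] [0.723 0.034 0.05 ] [24 20 17]
top [307.2 134.9] [303 133   9   6  18] [0.683 0.045 0.05 ] [26 20 14]
top [298.  139.5] [297 137   4   6  10] [0.67  0.069 0.05 ] [27 26 22]
top [307.3 140. ] [304 139   7   3   9] [0.669 0.045 0.05 ] [25 20 15]
top [367.7 154.9] [347 149  39  12 327] [ 0.632 -0.112  0.05 ] [49 31 11]
top [301.  160.2] [298 156   7  10  54] [0.614 0.059 0.05 ] [64 53 37]
scene [286.9 130.2] [282 124  12  13  98] [ 0.248 -0.477  0.05 ] [42 25 12]
scene [300.2 152. ] [296 146  10  12  75] [ 0.312 -0.323  0.05 ] [94 57 28]
[-0.49451265 -0.15662282 -1.82512581] [array([312.4102854 , 163.28724777]), array([346.09555518, 160.77836126]), array([398.15024656, 156.8933194 ])]
```

```bash
python3 -m creep '[[0,0,0.3,6,-0.47,0],[0,-1,0,6,-0.47,0],[0,-1,0,6,-0.47,0],[0,-2,0,6,-0.47,0],[0,-3,0,6,-0.47,0],[0,-4,0,5,-0.34,0],[0,-4,0,0,0,0],[0,-4,0,0,0,0]]'
python3 -m creep '[[0,0,0,0,0,0]]'
python3 - <<'E'
from nuts import *
print(status.get_obs()['tool_rot'],status.get_obs()['ft_force'])
nuts('top','pics/t8.png',(230,120,460,180));nuts('scene','pics/s8.png',(240,90,420,320))
E
```

```text
clock: 19.45
eef_pos: [0.551, -0.2778, 0.2605]
tool_rot: [0.735, 0.678, 0.0, 0.001]
ft_force: [1.4, 0.4, -1.1]
grip_width: 0.0151
grasp_force: 59.0
clock: 19.55
eef_pos: [0.5506, -0.2806, 0.2593]
tool_rot: [0.736, 0.677, -0.001, 0.001]
ft_force: [0.4, 0.5, -1.7]
grip_width: 0.0149
grasp_force: 59.0
[ 0.73643189  0.6765107  -0.00088231  0.00075643] [ 0.35961749  0.45270152 -1.70671513]
top [273.7 157.4] [263 152  22  12 193] [0.62 0.13 0.05] [50 39 26]
top [454.5 158. ] [450 153  10  11  94] [ 0.629 -0.336  0.05 ] [95 65 40]
top [304.4 160.6] [300 156  10  11  87] [0.613 0.05  0.05 ] [66 55 37]
scene [252.2 113.5] [249 109   9   9  44] [ 0.27  -0.677  0.05 ] [70 42 21]
```

The trough holds a two-nut blob at (273.7,157.4) and a single nut at (304.4,160.6), and the pan is empty. I'll swing back and set the scoop down at its old place.

```bash
python3 -m creep '[[-0.2,-0.5,0,0,0,8],[-0.2,-0.5,0,0,0,8],[-0.2,-0.5,0,0,0,8],[-0.2,-0.5,0,0,0,8],[-0.2,-0.5,0,0,0,8],[-0.2,-0.5,0,0,0,8],[-0.2,-0.5,0,0,0,8],[-0.2,-0.5,0,0,0,8]]'
python3 -m creep '[[-0.3,-0.5,0,0,0,8],[-0.3,-0.5,0,0,0,8],[-0.3,-0.5,0,0,0,8],[-0.3,-0.3,0,0,0,7.5],[0,0,-4,0,0,0],[0,0,-4,0,0,0],[0,0,-4,0,0,0],[0,0,-4,0,0,0]]'
python3 -m creep '[[0,0,-4,0,0,0],[0,0,-3,0,0,0],[0,0,-2,0,0,0],[0,0,0,0,0,0],[0,0,0,0,0,0]]'
```

```text
clock: 20.45
eef_pos: [0.5363, -0.3128, 0.2607]
tool_rot: [0.258, 0.966, 0.0, 0.0]
ft_force: [-0.5, 0.3, -1.8]
grip_width: 0.0154
grasp_force: 59.0
clock: 21.25
eef_pos: [0.5245, -0.3306, 0.0995]
tool_rot: [-0.011, 1.0, 0.0, 0.001]
ft_force: [1.3, 0.8, -1.5]
grip_width: 0.0148
grasp_force: 59.0
clock: 21.75
eef_pos: [0.5246, -0.3314, 0.0108]
tool_rot: [-0.01, 1.0, 0.0, 0.0]
ft_force: [0.2, 0.1, -1.2]
grip_width: 0.0153
grasp_force: 58.9
```

```bash
python3 -m creep '[[0,0,-1,0,0,0],[0,0,-0.6,0,0,0],[0,0,-0.4,0,0,0],[0,0,-0.4,0,0,0],[0,0,-0.3,0,0,0],[0,0,0,0,0,0],[0,0,0,0,0,0]]'
```

```text
clock: 22.45
eef_pos: [0.5245, -0.3326, -0.0153]
tool_rot: [-0.009, 1.0, 0.0, 0.001]
ft_force: [-1.1, 2.6, 6.6]
grip_width: 0.0146
grasp_force: 60.3
```

Contact with the shelf (6.6 N). I'll release slowly, back straight up, and check.

```bash
python3 -m creep '[[0,0,0,0,0,0],[0,0,0,0,0,0],[0,0,0,0,0,0],[0,0,0,0,0,0],[0,0,0,0,0,0],[0,0,0,0,0,0]]' 1
python3 -m creep '[[0,0,1,0,0,0],[0,0,3,0,0,0],[0,0,4,0,0,0],[0,0,4,0,0,0],[0,0,4,0,0,0],[0,0,4,0,0,0],[0,0,0,0,0,0]]'
python3 -m creep '[[0,-4,0,0,0,0],[0,-4,0,0,0,0],[0,-4,0,0,0,0],[0,-4,0,0,0,0],[0,0,0,0,0,0],[0,0,0,0,0,0],[0,0,0,0,0,0]]'
python3 - <<'E'
from nuts import *
nuts('top','pics/t9.png',(230,80,500,300))
nuts('scene','pics/s9.png',(215,140,420,320))
for X in[(.436,-.33,0.0),(.541,-.33,.045)]:print(proj('top',X),proj('scene',X))
t=cv2.imread('pics/t9.png');g=cv2.cvtColor(t,6)
# front tab: bright edges below roof
print([ (int(u),[int(x) for x in g[120:190:3,u]]) for u in(294,)])
t1=cv2.imread('pics/t5.png',0);print('front moved since t5:',cv2.absdiff(g,t1)[160:200,240:310].mean())
E
```

```text
clock: 23.05
eef_pos: [0.524, -0.3325, -0.017]
tool_rot: [-0.009, 1.0, 0.0, -0.0]
ft_force: [0.7, 0.2, -0.3]
grip_width: 0.0855
grasp_force: 0.0
clock: 23.75
eef_pos: [0.5274, -0.3347, 0.1916]
tool_rot: [-0.009, 1.0, -0.004, 0.006]
ft_force: [0.4, -0.2, 1.5]
grip_width: 0.0854
grasp_force: 0.0
clock: 24.45
eef_pos: [0.524, -0.4915, 0.1832]
tool_rot: [-0.01, 1.0, 0.001, -0.0]
ft_force: [-0.1, 0.6, 0.0]
grip_width: 0.0856
grasp_force: 0.0
top [273.7 157.4] [263 152  22  12 193] [0.62 0.13 0.05] [50 39 25]
top [304.4 160.5] [299 156  11  10  90] [0.614 0.05  0.05 ] [64 52 36]
top [452.9 192.5] [449 172   9  42 313] [ 0.538 -0.329  0.05 ] [101  66  37]
top [449.7 246.1] [447 244   6   5  15] [ 0.403 -0.315  0.05 ] [32 29 22]
top [442.2 249.9] [440 247   5   6  11] [ 0.393 -0.297  0.05 ] [35 28 20]
top [443.7 255.6] [440 252   9   8  17] [ 0.379 -0.3    0.05 ] [28 26 21]
top [425.  268.9] [415 260  21  18  77] [ 0.346 -0.253  0.05 ] [40 34 30]
top [420.7 279.3] [417 276   9   8  21] [ 0.32  -0.242  0.05 ] [34 28 21]
top [407.8 287.8] [406 284   4   8  13] [ 0.3  -0.21  0.05] [28 24 16]
scene [249.4 177.4] [236 170  27  17 195] [ 0.547 -0.317  0.05 ] [84 50 24]
[449.22268579 234.74818858] [273.29193096 175.04304537]
[452.79622575 191.76734497] [248.81068805 176.1899372 ]
[(294, [67, 65, 68, 67, 68, 65, 66, 67, 73, 63, 54, 70, 77, 78, 78, 64, 68, 66, 69, 86, 83, 84, 85, 84])]
front moved since t5: 3.056785714285714
```

```bash
python3 -c "
from workcell import ticket
print(ticket.job_done())"
```

```text
the job is handed in; nothing more can be done
None
```

I handed the job in at about 25 s: the bin front is open at its stop, the camera check shows all three walnuts at rest in the trough, and the empty scoop is back upright on the shelf; no verdict was returned.

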